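Level the scanner shelf at the polling table

ROBOT

A 6-joint arm with a two-finger parallel gripper is mounted at the origin on the work surface. World frame = base frame: x ahead of the robot, y to its left, z up, the work surface at z = 0. Lengths are in m, angles in rad, forces in N, time in s.
With the tool pointing down it reaches from about 0.375 to 0.9 m from the base axis. Payload 3.1 kg.
Tool frame: the origin (TCP) lies at the centre of the arm's flange, where the gripper is bolted on; the fingertips stand tip_reach ahead of it and the grasp point (between the pads) lies 164 mm ahead of it (tip_reach is the distance from the TCP to the fingertips, in m); z points along the fingers, y is the direction in which the jaws open and shut (so a half turn about z gives the same grasp; the last joint's range is limited). The gripper opens to 87 mm and grips with 3 to 60 N. Pads are 19 mm wide; open, the fingers measure 117 mm over their backs; the gripper's body (75 mm by 190 mm) begins 51 mm behind the grasp point.
Start: joints at [-1.349, 0.527, 1.433, -0, 1.181, -0.178], TCP at [0.243, -0.576, 0.405] pointing down, gripper open.
Joint ranges: [-3.08, 3.08], [-0.75, 2.2], [0.22, 2.44], [-1.43, 4.57], [0, 2.65], [-2.85, 2.85]. Speed limits (rad/s): [2.79, 2.79, 3.14, 3.14, 3.14, 3.14].

INTERFACE

Orientations are given as a unit quaternion [x, y, z, w].
In Python, from rig import get_obs, camera, hand_in, tip_reach gives the robot as it stands. The module is installed in compiled form; this text tells all that it offers.
- The arm moves only by the tool servo_tool, never from a script. Its argument "steps" is one flat list of numbers, 5 for each row, row after row: the finger opening in m, from 0 to 0.087, then the shift along the tool's x, y, z in m, then the turn about the tool's z in rad. A call has 1 to 12 rows; each row is the pose to reach, as a shift and turn from the pose commanded when the call began, along the tool's axes at that moment; what a row does not reach only later rows make up. A row lasts 1/8 s, in which the tool goes at most 62.5 mm and 10.7 degrees, less where a joint would pass 70% of its speed; a pose out of reach is approached as far as the arm can. A call with a gripper value outside its range is refused whole. The fingers move at their own pace and stop on an object; "force" is the grip in N (left out, the last holds). Time passes only in rows, so rows that repeat a pose let the fingers close. It gives the time, the measured TCP pose, the force and the opening at its end, in the units of the state.
- get_obs(): the state, without advancing time (a new reading comes with each control period).
- camera(name): name is "scene" or "top" or "wrist"; returns a dict with "pixels" (400x640x3 uint8, blue, green, red), "vertical_fov" (degrees; the focal length in pixels is half the picture's height over the tangent of half this angle, whatever the lens; pixels are square), "cx", "cy" (the principal point, pixels), "D" ([k1, k2, p1, p2, k3] as OpenCV has them; the pictures are not rectified), "T" (4x4, takes a point from camera to world coordinates). Camera axes: x right, y up, looking along -z (the intrinsics and any distortion apply to the point x, -y, -z); pixel columns grow to the right and rows downward; lengths in m; the calibration is good to about 2 mm. A picture is of the moment at which its call begins. There is no depth.
- hand_in(): hands the job in, once; it reports no verdict.
The state is a dict: "time": time; "q": joint angles; "joint_velocities": joint speeds; "joint_torque": joint torques, N m; "position": TCP position; "tool_rot": TCP orientation; "ft_force": force on the tool from outside, world axes, zero at the start; "moment": the same for the moment, N m; "grip_width": finger opening in m.
Only numpy, scipy, OpenCV 4.12 (cv2) and the standard library are available. Lean on these libraries where they do the work, as an engineer would, in place of code of your own. Each camera call takes 0.05 s, during which the arm holds its last target.

TASK

Level the glass-topped shelf before the ballot scanner goes on it: lay the cork sheet lengthwise on the middle of the glass, stand the spirit level lengthwise on the middle of the sheet and let go (its metal must never touch the glass), then turn the wing knob of the levelling foot until the bubble sits between the two marks. Finally press the level down onto the sheet with a steady push of about 10 to 15 N and finish while still pressing, with the bubble between its marks. Leave the other things on the table where they are.

Things in the scene. Friction and masses are not known exactly. Their poses are not given: they have to be found in the camera images.
- shelf_mid (a point): centre of the upper face of the glass, 51 to 55 mm above the table. Shelf: grey tray, glass in an aluminium rim, 170 x 260 mm, long along this point's y, z up. Two fixed feet at its +y end, one levelling foot at its -y end. It starts tilted along its length only, by 0.010 to 0.031 rad, the knob's end low. It cannot be shifted; place and yaw (up to 0.2 rad) vary.
- knob_grip (a point): grip point of the black wing knob of the levelling foot, on its vertical axis, 165 mm from the shelf's centre towards the shelf's -y, about 96 mm above the table. Wing 50 mm long (along this point's x), 14 thick (its y), from 12 mm above this point down to 17 mm below it, where a 50 mm wide metal disc lies.
- knob (a joint): angle of the wing knob, rad, growing clockwise seen from above (0 is not exactly level). Clockwise raises the knob's end of the shelf by 0.015 rad per rad, so a level lying lengthwise moves its bubble 7.5 mm per rad. 0.65 to 2.05 rad clockwise are needed in all. Light friction (0.12 N m); it stays where it is left and keeps its height.
- sheet_mid (a point): centre of the cork sheet, 150 x 48 x 10 mm, long along its x, z up; half-way through its thickness. It starts flat on the table, right of the shelf.
- level_mid (a point): centre of the spirit level, half-way up: aluminium bar 150 mm long (along its x), 26 wide, 40 high, about 0.25 kg, z up. It starts standing on the table right of the shelf, vial on top. The vial is let in over the middle 64 mm of the top; the 43 mm of flat top at either end are good to press on.
- bubble (a joint): offset in m of the bubble from the vial's middle along the level's own +x, 0 is centred. It runs to the high end, 0.5 m per rad of tilt, and settles in about half a second; meaningful only while the level stands still. The pale bubble, 12 mm long, lies between the two black marks within 3 mm of 0.
- roll_a: small sticker roll lying flat, 60 mm diameter, 35 high; origin at its underside. Bystander.
- roll_b: larger sticker roll lying flat, 90 mm diameter, 40 high; origin at its underside. Bystander.
- pen_cup: dark round cup, 76 mm diameter, 90 high, pens stick up to about 150 mm; origin at its underside. Bystander.
- stapler: desk stapler, 34 x 130 x 46 mm, long along its y; origin at its underside. Bystander.
- gel: hand-gel bottle, 56 mm diameter, 130 high; origin at its underside. Bystander.
- cards: banded pack of blank cards, 110 x 160 x 22 mm; origin at its underside. Bystander.
- shelf: the same glass shelf; origin at its +y end (on the line of the fixed feet), 15 mm below the glass, 120 mm from the glass's centre.
There are look-alikes about, which are no part of the job. Leave any red look-alike of the part that bears level_mid alone.

How it is judged:
On the way, in this order (a step that is already met when the one before it is completed fails the run):
1. the cork sheet lies lengthwise on the middle of the glass, let go (x of sheet_mid in the frame of shelf_mid between -0.03 and 0.03 m and y of sheet_mid in the frame of shelf_mid between -0.035 and 0.035 m and z of sheet_mid in the frame of shelf_mid between 0.001 and 0.01 m and angle between the x axis of sheet_mid and the y axis of shelf_mid, either way round below 0.26 rad and contact force between the fingers and sheet below 0.3 N), for 0.2 s.
2. the spirit level stands lengthwise on the middle of the sheet, let go (x of sheet_mid in the frame of shelf_mid between -0.03 and 0.03 m and y of sheet_mid in the frame of shelf_mid between -0.035 and 0.035 m and z of sheet_mid in the frame of shelf_mid between 0.001 and 0.01 m and angle between the x axis of each of sheet_mid, level_mid and the y axis of shelf_mid, either way round below 0.26 rad and x of level_mid in the frame of sheet_mid between -0.03 and 0.03 m and y of level_mid in the frame of sheet_mid between -0.014 and 0.014 m and z of level_mid in the frame of sheet_mid between 0.02 and 0.03 m and angle between level_mid's own z axis and vertical below 0.08 rad and contact force between the fingers and level below 0.3 N), for 0.2 s.
3. the knob has been turned until the bubble rests between the marks, with the level standing free (all of step 2 and value of joint bubble between -0.0035 and 0.0035 m and angle between shelf_mid's own z axis and vertical below 0.01 rad and contact force between the fingers and sheet below 0.3 N and velocity of joint bubble between -0.01 and 0.01 m/s), for 0.4 s.
At the end, for the whole second after the job is handed in: Sheet flat on the glass within 30 mm across, 35 along of its middle; level on it within 14 mm across, 30 along; both within 15 degrees of lengthwise; bubble within 3.5 mm of centre, shelf within 0.010 rad of level; fingers still pressing the level, 6 to 35 N between level and sheet (x of sheet_mid in the frame of shelf_mid between -0.03 and 0.03 m and y of sheet_mid in the frame of shelf_mid between -0.035 and 0.035 m and z of sheet_mid in the frame of shelf_mid between 0.001 and 0.01 m and angle between the x axis of each of sheet_mid, level_mid and the y axis of shelf_mid, either way round below 0.26 rad and x of level_mid in the frame of sheet_mid between -0.03 and 0.03 m and y of level_mid in the frame of sheet_mid between -0.014 and 0.014 m and z of level_mid in the frame of sheet_mid between 0.02 and 0.03 m and angle between level_mid's own z axis and vertical below 0.08 rad and value of joint bubble between -0.0035 and 0.0035 m and angle between shelf_mid's own z axis and vertical below 0.01 rad and contact force between level and sheet between 6 and 35 N and contact force between the fingers and level above 3 N and linear speed of level below 0.02 m/s); the arm keeps its last pose, push and grip.
It fails at once if the level touches the shelf itself (contact force between level and shelf above 0.5 N).
It fails at once if the level is pressed on the sheet with more than 60 N (contact force between level and sheet above 60 N).
It fails at once if another thing on the table is shifted by more than 30 mm (distance of any of roll_a, roll_b, pen_cup, stapler, gel, cards from where it was at the start of the episode above 0.03 m).
It also fails if it takes over 72 s, if anything falls off the work surface, if the arm or the gripper's body presses on something with over 40 N, if the wrist force passes 120 N, or if a joint passes its speed limit or range.

## Working session

There is one attempt and no reset: what is moved stays moved. The work goes in short steps, Python scripts to look and compute and a tool call to move; the robot and the scene stay as the last step left them, time stands still between calls to the robot, and variables do not carry over. Pictures are saved under pics/ and viewed, and the job is handed in when it is done.

Besides the shell and the picture viewer there is one more tool, called after "Emit:" as a command line: name --argument value ..., lists and objects as JSON in quotes. servo_tool: Moves the arm, as the interface text tells. Its arguments: {"type":"object","properties":{"steps":{"type":"array"},"force":{"type":"number"}},"required":["steps"]}

```bash
mkdir -p pics; ls
cat > h.py <<'E'
import numpy as np, cv2
from rig import get_obs, camera, hand_in, tip_reach
def K(c):
    h,w=c["pixels"].shape[:2]; f=h/2/np.tan(np.radians(c["vertical_fov"])/2)
    return np.array([[f,0,c["cx"]],[0,f,c["cy"]],[0,0,1]])
def ray(c,uv):
    p=cv2.undistortPoints(np.array(uv,float).reshape(-1,1,2),K(c),np.array(c["D"],float)).reshape(-1,2)
    d=np.c_[p[:,0],-p[:,1],-np.ones(len(p))]
    T=np.array(c["T"]); return T[:3,3],d@T[:3,:3].T
def onz(c,uv,z):
    o,d=ray(c,uv); return o+d*((z-o[2])/d[:,2])[:,None]
def proj(c,P):
    T=np.array(c["T"]); X=(np.array(P,float).reshape(-1,3)-T[:3,3])@T[:3,:3]
    X=X*[1,-1,-1]
    return cv2.projectPoints(X,np.zeros(3),np.zeros(3),K(c),np.array(c["D"],float))[0].reshape(-1,2)
E
python3 - <<'E'
from h import *
o=get_obs(); print(o, tip_reach if not callable(tip_reach) else tip_reach())
for n in("scene","top","wrist"):
    c=camera(n); cv2.imwrite(f"pics/{n}0.png",c["pixels"]); print(n,c["vertical_fov"],c["cx"],c["cy"],c["D"],np.round(c["T"],3).tolist())
    import pickle; pickle.dump(c,open(f"{n}0.pkl","wb"))
E
```

```text
pics
{'time': 0.0, 'q': array([-1.34948023e+00,  5.28452667e-01,  1.43390784e+00, -1.04171872e-05,
        1.18140363e+00, -1.78526197e-01]), 'joint_velocities': array([ 3.78674455e-04,  4.74707709e-04, -6.64681319e-05,  1.02510983e-03,
        1.31307791e-03, -4.50879909e-04]), 'joint_torque': array([-1.52568089e-03, -4.40053153e+01, -1.76590097e+01,  6.32384210e-02,
        5.82497742e-02, -1.57181080e-04]), 'position': array([ 0.24322872, -0.57535065,  0.40377775]), 'tool_rot': array([ 9.80081269e-01,  1.98593877e-01, -2.80430032e-05, -1.08538826e-03]), 'ft_force': array([-0.96492933,  0.25103252,  0.24061912]), 'moment': array([0.02545695, 0.01071349, 0.00480401]), 'grip_width': 0.0872952044915592} 0.1822
scene 46.902557857017364 324.91890330115103 194.05933933543747 [-0.12850701  0.          0.          0.          0.        ] [[0.783, -0.49, 0.383, 1.139], [0.622, 0.62, -0.479, -0.696], [-0.002, 0.613, 0.79, 1.313], [0.0, 0.0, 0.0, 1.0]]
top 44.09732628016812 320.5291194939933 198.89669093353538 [-0.06087634  0.          0.          0.          0.        ] [[0.012, 0.997, -0.075, 0.434], [-1.0, 0.013, 0.009, 0.081], [0.01, 0.075, 0.997, 1.591], [0.0, 0.0, 0.0, 1.0]]
wrist 70.11472653552477 320.07505597378514 201.72214939231876 [-0.04646537  0.          0.          0.          0.        ] [[0.39, 0.892, 0.227, 0.305], [-0.921, 0.379, 0.094, -0.549], [-0.002, -0.246, 0.969, 0.383], [0.0, 0.0, 0.0, 1.0]]
```

View pics/top0.png

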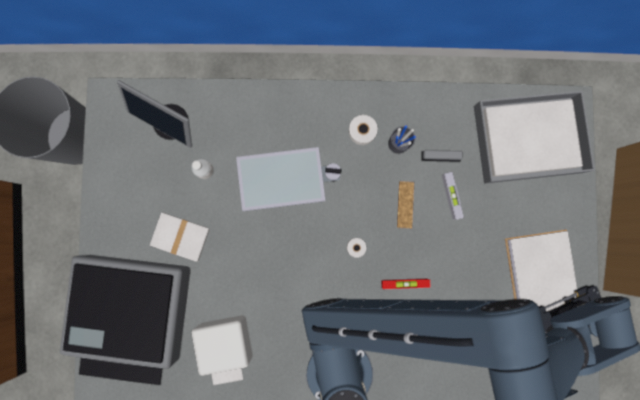

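View pics/scene0.png

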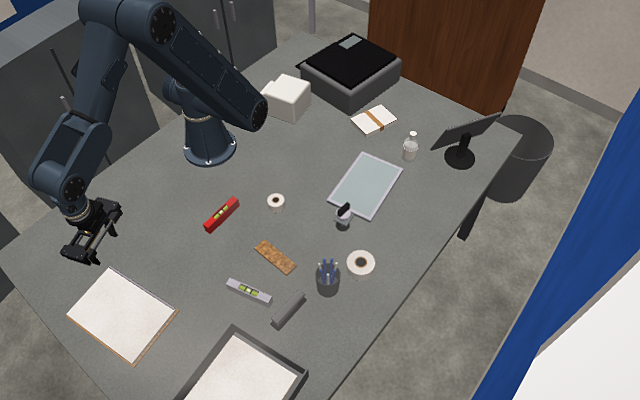

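View pics/wrist0.png

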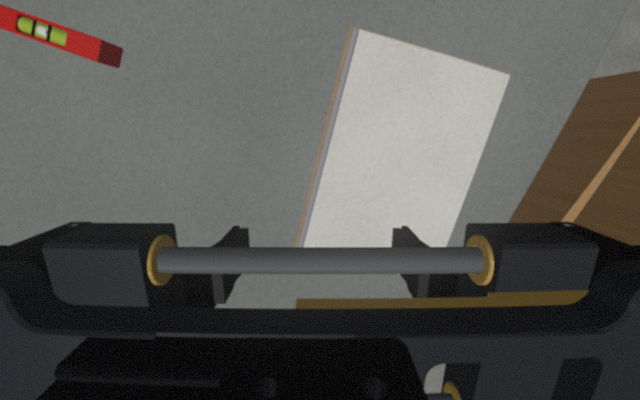

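The top view shows the shelf at (281,179), knob at (333,171), cork at (405,204) and silver level at (453,196). The red look-alike is at (405,284), and the rolls, cup and stapler stand around them. Next I measure.

```bash
cat >> h.py <<'E'
def rectz(c,mask,z,near=None):
    cs,_=cv2.findContours(mask.astype(np.uint8),cv2.RETR_EXTERNAL,cv2.CHAIN_APPROX_NONE)
    cs=[k for k in cs if cv2.contourArea(k)>30]
    if near is not None: k=max(cs,key=lambda k: cv2.pointPolygonTest(k,tuple(map(float,near)),True))
    else: k=max(cs,key=cv2.contourArea)
    P=onz(c,k.reshape(-1,2),z)[:,:2]
    r=cv2.minAreaRect((P*1000).astype(np.float32))
    b=cv2.boxPoints(r)/1000; e1=b[1]-b[0]; e2=b[2]-b[1]
    L=e1 if np.linalg.norm(e1)>np.linalg.norm(e2) else e2
    a=np.arctan2(L[1],L[0]); a=(a+np.pi/2)%np.pi-np.pi/2
    return np.array(r[0])/1000, sorted(np.array(r[1]).round(1)), a, k
E
cat > m.py <<'E'
from h import *; import pickle
for n in("top","scene"):
    c=pickle.load(open(n+"0.pkl","rb")); im=c["pixels"]; hsv=cv2.cvtColor(im,cv2.COLOR_BGR2HSV)
    px={"top":dict(shelf=(281,179),cork=(405,204),level=(456,210),knob=(333,171),table=(300,230)),"scene":dict(shelf=(365,185),cork=(275,257),level=(240,287),knob=(343,212),table=(300,300))}[n]
    for k,v in px.items(): print(n,k,hsv[v[1],v[0]],im[v[1],v[0]])
    H,S,V=[hsv[...,i].astype(int) for i in range(3)]
    cork=(H>5)&(H<22)&(S>90)
    try: print("cork",rectz(c,cork,.01,px["cork"])[:3])
    except Exception as e: print(e)
    vr=V>150
    print("level",rectz(c,vr,.04,px["level"])[:3])
    print("shelf",rectz(c,vr,.053,px["shelf"])[:3])
    x,y=px["cork"]
    for nm,(x,y),w in(("w",((405,180)),80),("s",px["shelf"],70)):
        pass
c=pickle.load(open("top0.pkl","rb"))["pixels"]
cv2.imwrite("pics/tz.png",cv2.resize(c[90:260,225:485],None,fx=3,fy=3,interpolation=cv2.INTER_CUBIC))
c=pickle.load(open("scene0.pkl","rb"))["pixels"]
cv2.imwrite("pics/sz.png",cv2.resize(c[140:330,210:420],None,fx=3,fy=3,interpolation=cv2.INTER_CUBIC))
E
python3 m.py
```

```text
top shelf [ 97  18 180] [180 177 167]
top cork [ 17 115 166] [ 91 133 166]
top level [125  16 188] [188 176 178]
top knob [138  30  43] [43 38 41]
top table [ 90   6 129] [129 129 126]
cork (array([ 0.53891901, -0.20601976]), [np.float64(45.6), np.float64(145.6)], np.float32(-0.043062925))
level (array([ 0.56746478, -0.35550681]), [np.float64(28.1), np.float64(151.6)], np.float32(0.2484293))
shelf (array([0.61238196, 0.19451758]), [np.float64(173.5), np.float64(263.7)], np.float32(-1.436832))
scene shelf [ 87  15 182] [181 182 171]
scene cork [ 15 128 181] [ 90 135 181]
scene level [ 37 143 180] [ 79 180 157]
scene knob [45 26 20] [18 20 19]
scene table [15 13 77] [73 75 77]
cork (array([ 0.53920459, -0.20686157]), [np.float64(49.8), np.float64(149.6)], np.float32(-0.039560676))
level (array([ 0.56758057, -0.3555343 ]), [np.float64(27.2), np.float64(149.0)], np.float32(0.2272129))
shelf (array([0.6138443, 0.1745936]), [np.float64(170.8), np.float64(309.2)], np.float32(-1.4312027))
```

View pics/tz.png

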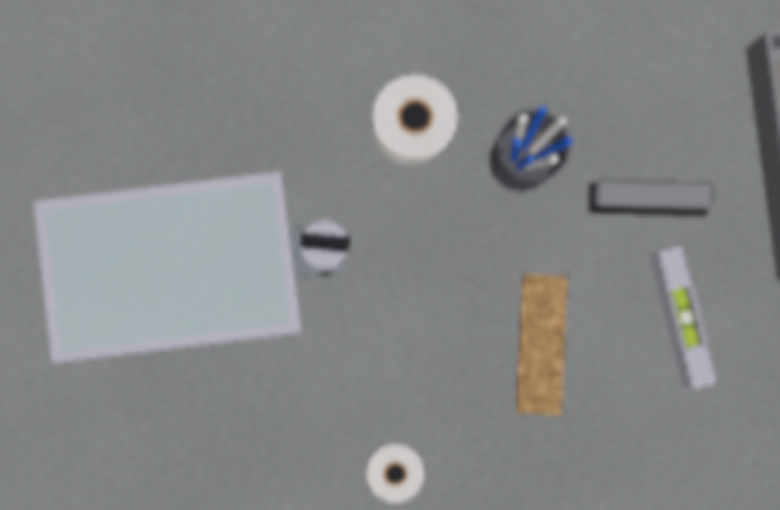

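View pics/sz.png

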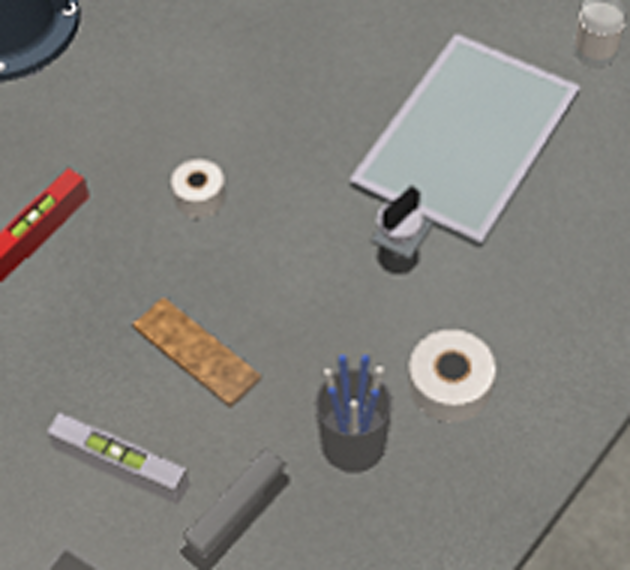

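```bash
cat >> h.py <<'E'
from scipy.spatial.transform import Rotation as R
def go(x,y,z,a):
    "shift in tool axes and turn, to TCP x,y,z with tool-x at world angle a"
    o=get_obs(); M=R.from_quat(o["tool_rot"]).as_matrix()
    a0=np.arctan2(M[1,0],M[0,0])
    print("a0",a0.round(4),"shift",(M.T@(np.array([x,y,z])-o["position"])).round(4),"turn",round(a0-a,4),"pos",o["position"].round(4),"F",o["ft_force"].round(1),"w",o["grip_width"].round(4),"t",o["time"],"q6",o["q"][5].round(3))
E
python3 - <<'E'
from h import *
go(.539,-.206,.30,-.041)
c=camera("top")
def z(px,h): return onz(c,[px],h)[0].round(3)
print("cup",z((402,138),.09),"stapler",z((441,156),.046),"rollb",z((363,129),.04),"rolla",z((356,248),.035),"gel",z((201,169),.13),"cards",z((179,238),.02),"knob",z((333,171),.105))
# knob wing in both views
for n in("top","scene"):
    c=camera(n); hsv=cv2.cvtColor(c["pixels"],cv2.COLOR_BGR2HSV); u,v={"top":(333,171),"scene":(345,208)}[n]
    m=np.zeros(hsv.shape[:2],bool); m[v-14:v+14,u-14:u+14]=True
    m&=hsv[...,2]<75
    for zz in(.108,.096):
        try: print(n,zz,rectz(c,m,zz)[:3])
        except Exception as e: print(e)
E
```

```text
Traceback (most recent call last):
  File "h.py", line 32, in go
    print("a0",a0.round(4),"shift",(M.T@(np.array([x,y,z])-o["position"])).round(4),"turn",round(a0-a,4),"pos",o["position"].round(4),"F",o["ft_force"].round(1),"w",o["grip_width"].round(4),"t",o["time"],"q6",o["q"][5].round(3))
                                                                                                                                                                     ^^^^^^^^^^^^^^^^^^^^^
AttributeError: 'float' object has no attribute 'round'
```

```bash
sed -i 's/o\["grip_width"\].round(4)/round(o["grip_width"],4)/' h.py
python3 - <<'E'
from h import *
go(.539,-.206,.30,-.041)
c=camera("top")
def z(px,h): return onz(c,[px],h)[0].round(3)
print("cup",z((402,138),.09),"stapler",z((441,156),.046),"rollb",z((363,129),.04),"rolla",z((356,248),.035),"gel",z((201,169),.13),"cards",z((179,238),.02),"knob",z((333,171),.105))
for n in("top","scene"):
    c=camera(n); hsv=cv2.cvtColor(c["pixels"],cv2.COLOR_BGR2HSV); u,v={"top":(333,171),"scene":(345,208)}[n]
    m=np.zeros(hsv.shape[:2],bool); m[v-14:v+14,u-14:u+14]=True
    m&=hsv[...,2]<75
    for zz in(.108,.096):
        try: print(n,zz,rectz(c,m,zz)[:3])
        except Exception as e: print(e)
E
```

```text
a0 0.3997 shift [ 0.4162 -0.2251  0.1045] turn 0.4407 pos [ 0.2432 -0.5755  0.404 ] F [-0.2 -0.5 -0.9] w 0.0871 t 0.15 q6 -0.178
cup [ 0.739 -0.182  0.09 ] stapler [ 0.692 -0.314  0.046] rollb [ 0.776 -0.066  0.04 ] rolla [ 0.398 -0.046  0.035] gel [0.629 0.426 0.13 ] cards [0.422 0.515 0.02 ] knob [0.631 0.031 0.105]
top 0.108 (array([0.63274524, 0.03118319]), [np.float64(10.0), np.float64(43.4)], np.float32(1.484202))
top 0.096 (array([0.63434985, 0.03077925]), [np.float64(10.1), np.float64(43.7)], np.float32(1.484202))
scene 0.108 (array([0.63883832, 0.02377019]), [np.float64(24.0), np.float64(58.2)], np.float32(1.4678513))
scene 0.096 (array([0.63385522, 0.03093395]), [np.float64(24.2), np.float64(58.7)], np.float32(1.4678508))
```

Emit:
servo_tool --steps '[0.087,0.416,-0.225,0.104,0.441,0.087,0.416,-0.225,0.104,0.441,0.087,0.416,-0.225,0.104,0.441,0.087,0.416,-0.225,0.104,0.441,0.087,0.416,-0.225,0.104,0.441,0.087,0.416,-0.225,0.104,0.441,0.087,0.416,-0.225,0.104,0.441,0.087,0.416,-0.225,0.104,0.441,0.087,0.416,-0.225,0.104,0.441,0.087,0.416,-0.225,0.104,0.441]'

```text
time: 1.55
position: [0.5389, -0.2066, 0.3008]
tool_rot: [1.0, -0.02, -0.0, 0.0]
ft_force: [-0.3, -1.2, -0.2]
grip_width: 0.0871
```

Run:
```python
from h import *
go(.539,-.206,.1855,-.041)
c=camera("wrist"); im=c["pixels"]; cv2.imwrite("pics/w1.png",im)
hsv=cv2.cvtColor(im,cv2.COLOR_BGR2HSV); H,S=hsv[...,0],hsv[...,1]
p=proj(c,[.539,-.206,.01])[0]; print(p)
print(rectz(c,(H>5)&(H<22)&(S>80),.01)[:3])
```

```text
a0 -0.0405 shift [ 1.000e-04 -7.000e-04  1.153e-01] turn 0.0005 pos [ 0.5389 -0.2066  0.3008] F [-0.3 -1.2 -0.2] w 0.0871 t 1.55 q6 1.052
[319.16868312 200.322792  ]
(array([ 0.55130579, -0.20844473]), [np.float64(46.9), np.float64(123.3)], np.float32(-0.04707551))
```

View pics/w1.png

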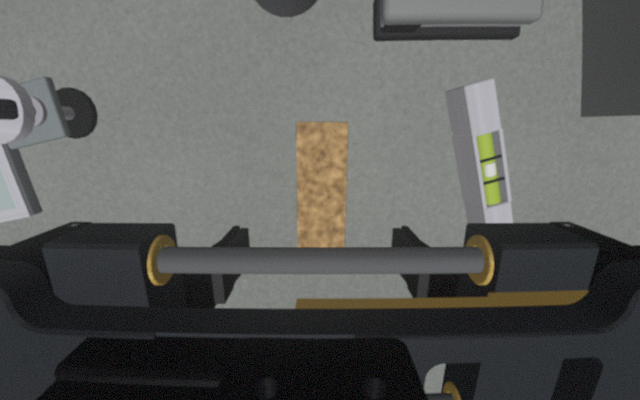

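Emit:
servo_tool --steps '[0.087,0,0.0005,0.06,0,0.087,0,0.0005,0.115,0,0.087,0,0.0005,0.115,0,0.045,0,0.0005,0.115,0,0.04,0,0.0005,0.115,0,0.04,0,0.0005,0.115,0,0.04,0,0.0005,0.115,0,0.04,0,0.0005,0.115,0]' --force 20

```text
time: 2.6
position: [0.5389, -0.207, 0.186]
tool_rot: [1.0, -0.02, 0.0, 0.0]
ft_force: [-0.8, 1.2, 1.1]
grip_width: 0.0479
```

Emit:
servo_tool --steps '[0.04,0,0,-0.06,0,0.04,0,0,-0.12,0,0.04,0.057,-0.404,-0.15,-1.746,0.04,0.057,-0.404,-0.15,-1.746,0.04,0.057,-0.404,-0.15,-1.746,0.04,0.057,-0.404,-0.15,-1.746,0.04,0.057,-0.404,-0.15,-1.746,0.04,0.057,-0.404,-0.15,-1.746,0.04,0.057,-0.404,-0.15,-1.746,0.04,0.057,-0.404,-0.15,-1.746,0.04,0.057,-0.404,-0.15,-1.746,0.04,0.057,-0.404,-0.15,-1.746]'

```text
time: 4.1
position: [0.6121, 0.1948, 0.3354]
tool_rot: [0.657, 0.754, -0.0, -0.0]
ft_force: [-0.2, -0.9, -1.1]
grip_width: 0.0479
```

Run:
```python
from h import *
go(.612,.1945,.2415,1.705)
for n in("wrist","scene","top"):
    c=camera(n); im=c["pixels"]; cv2.imwrite(f"pics/{n}2.png",im)
```

```text
a0 1.7083 shift [-0.0003 -0.      0.0939] turn 0.0033 pos [0.6121 0.1948 0.3354] F [-0.2 -0.9 -1.1] w 0.0479 t 4.1 q6 -0.003
```

View pics/wrist2.png

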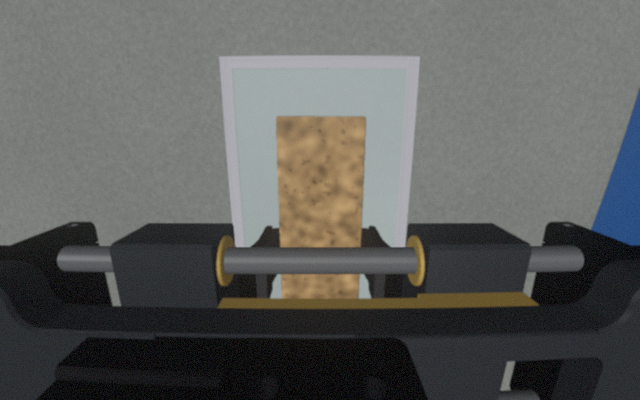

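View pics/scene2.png

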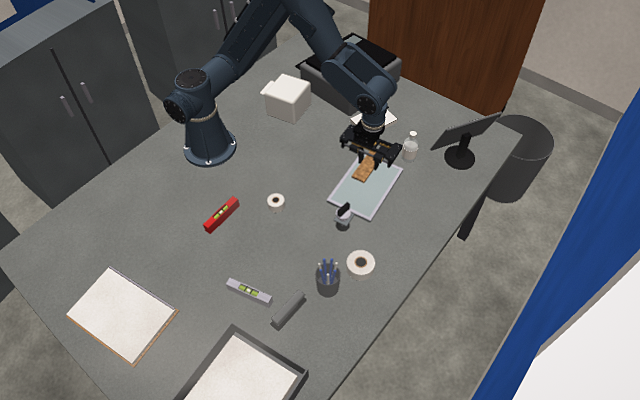

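Emit:
servo_tool --steps '[0.04,0,0,0.05,0,0.04,0,0,0.085,0,0.04,0,0,0.096,0,0.04,0,0,0.096,0,0.06,0,0,0.096,0,0.065,0,0,0.096,0,0.065,0,0,0.096,0,0.065,0,0,0.06,0,0.08,0,0,-0.02,0,0.08,0,0,-0.03,0]'

```text
time: 5.5
position: [0.6133, 0.1945, 0.3699]
tool_rot: [0.658, 0.753, 0.003, 0.002]
ft_force: [-0.1, -0.6, 0.5]
grip_width: 0.0763
```

Run:
```python
from h import *
go(.567,-.3555,.30,.238)
c=camera("wrist"); im=c["pixels"]; cv2.imwrite("pics/w3.png",im)
hsv=cv2.cvtColor(im,cv2.COLOR_BGR2HSV); H,S=hsv[...,0],hsv[...,1]
print(rectz(c,(H>5)&(H<22)&(S>80),.063)[:3])
c=camera("top"); im=c["pixels"]; cv2.imwrite("pics/t3.png",im[100:300,150:500])
```

```text
a0 1.7048 shift [-0.5389 -0.1198  0.0691] turn 1.4668 pos [0.6133 0.1945 0.3699] F [-0.1 -0.6  0.5] w 0.0763 t 5.5 q6 -0.0
(array([0.61265875, 0.20277248]), [np.float64(46.0), np.float64(129.5)], np.float32(-1.4370378))
```

View pics/w3.png

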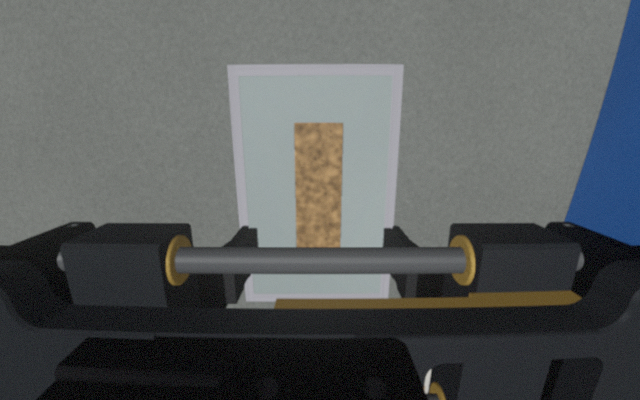

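Emit:
servo_tool --steps '[0.087,-0.539,-0.12,0.03,1.467,0.087,-0.539,-0.12,0.03,1.467,0.087,-0.539,-0.12,0.03,1.467,0.087,-0.539,-0.12,0.03,1.467,0.087,-0.539,-0.12,0.03,1.467,0.087,-0.539,-0.12,0.069,1.467,0.087,-0.539,-0.12,0.069,1.467,0.087,-0.539,-0.12,0.069,1.467,0.087,-0.539,-0.12,0.069,1.467,0.087,-0.539,-0.12,0.069,1.467,0.087,-0.539,-0.12,0.069,1.467]'

```text
time: 6.98
position: [0.5649, -0.3555, 0.2952]
tool_rot: [0.993, 0.118, -0.001, -0.001]
ft_force: [-0.2, 0.3, -0.1]
grip_width: 0.0869
```

Run:
```python
from h import *
go(.567,-.3555,.194,.238)
c=camera("wrist"); im=c["pixels"]; cv2.imwrite("pics/w4.png",im)
hsv=cv2.cvtColor(im,cv2.COLOR_BGR2HSV); H,S,V=[hsv[...,i].astype(int) for i in range(3)]
print(rectz(c,(V>165)&(S<40),.04)[:3]); print(proj(c,[.567,-.3555,.04]))
```

```text
a0 0.237 shift [0.0022 0.0008 0.1012] turn -0.001 pos [ 0.5649 -0.3555  0.2952] F [-0.2  0.3 -0.1] w 0.0869 t 6.975 q6 0.605
(array([ 0.71476855, -0.55092822]), [np.float64(137.2), np.float64(146.7)], np.float32(0.12199628))
[[321.29385596 207.77209833]]
```

View pics/w4.png

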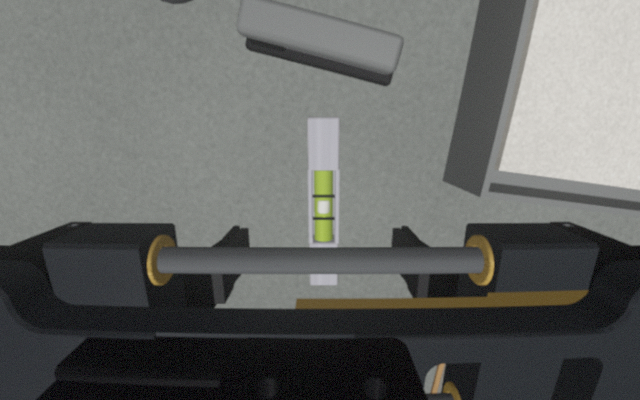

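Emit:
servo_tool --steps '[0.087,0.002,0.001,0.055,0,0.087,0.002,0.001,0.101,0,0.06,0.002,0.001,0.101,0,0.02,0.002,0.001,0.101,0,0.015,0.002,0.001,0.101,0,0.015,0.002,0.001,0.101,0,0.015,0.002,0.001,0.101,0,0.015,0.002,0.001,0.101,0,0.015,0.002,0.001,0.101,0,0.015,0.002,0.001,0.101,0]' --force 30

```text
time: 8.28
position: [0.5677, -0.3565, 0.1958]
tool_rot: [0.993, 0.119, -0.0, 0.0]
ft_force: [-0.4, -1.5, 0.4]
grip_width: 0.0259
```

Run:
```python
from h import *
go(.613,.1945,.35,1.705)
```

```text
a0 0.2378 shift [ 0.1738 -0.5248 -0.1543] turn -1.4672 pos [ 0.5677 -0.3565  0.1958] F [-0.4 -1.5  0.4] w 0.0259 t 8.275 q6 0.606
```

Emit:
servo_tool --steps '[0.015,0,0,-0.06,0,0.015,0,0,-0.12,0,0.015,0.174,-0.525,-0.16,-1.467,0.015,0.174,-0.525,-0.16,-1.467,0.015,0.174,-0.525,-0.16,-1.467,0.015,0.174,-0.525,-0.16,-1.467,0.015,0.174,-0.525,-0.16,-1.467,0.015,0.174,-0.525,-0.16,-1.467,0.015,0.174,-0.525,-0.16,-1.467,0.015,0.174,-0.525,-0.16,-1.467,0.015,0.174,-0.525,-0.16,-1.467,0.015,0.174,-0.525,-0.16,-1.467]'

```text
time: 9.78
position: [0.6124, 0.1992, 0.3552]
tool_rot: [0.656, 0.755, 0.0, -0.001]
ft_force: [0.6, -1.0, -2.9]
grip_width: 0.0259
```

Emit:
servo_tool --steps '[0.015,0,0,0,0,0.015,0,0,0,0]'

```text
time: 10.02
position: [0.6131, 0.1934, 0.3552]
tool_rot: [0.659, 0.752, -0.001, -0.0]
ft_force: [0.6, -0.2, -3.2]
grip_width: 0.0254
```

Run:
```python
from h import *
go(.613,.1945,.1958+.065,1.705)
for n in("wrist","scene","top"):
    c=camera(n); im=c["pixels"]; cv2.imwrite(f"pics/{n}5.png",im)
    if n=="wrist":
        hsv=cv2.cvtColor(im,cv2.COLOR_BGR2HSV); H,S=hsv[...,0],hsv[...,1]
        r=rectz(c,(H>5)&(H<22)&(S>80),.063); print(r[:3]); print(proj(c,[.613,.1945,.063]))
```

```text
a0 1.7031 shift [0.0011 0.0002 0.0944] turn -0.0019 pos [0.6131 0.1934 0.3552] F [ 0.6 -0.2 -3.2] w 0.0254 t 10.025 q6 0.0
(array([0.64622217, 0.08299118]), [np.float64(20.2), np.float64(358.0)], np.float32(0.1326226))
[[320.09702696 198.39569106]]
```

View pics/wrist5.png

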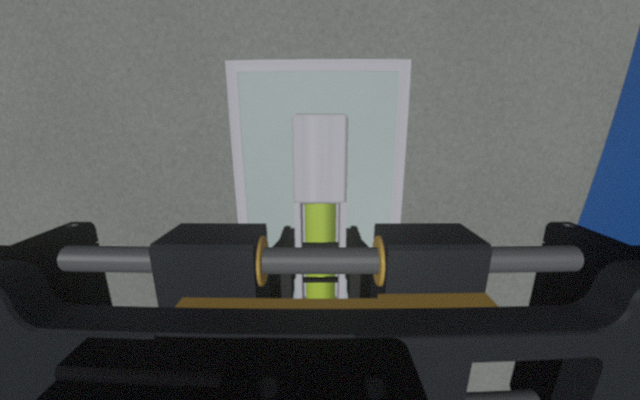

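View pics/scene5.png

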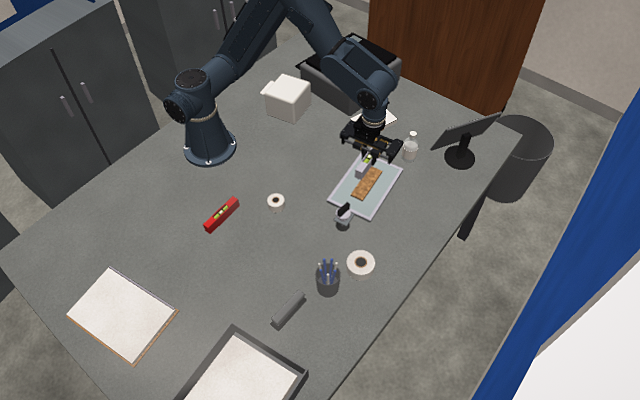

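Emit:
servo_tool --steps '[0.015,0.001,0,0.05,0,0.015,0.001,0,0.08,0,0.015,0.001,0,0.09,0,0.015,0.001,0,0.09,0]'

```text
time: 10.68
position: [0.6133, 0.1953, 0.2656]
tool_rot: [0.658, 0.753, -0.0, -0.0]
ft_force: [-0.0, -0.9, -2.4]
grip_width: 0.0257
```

Emit:
servo_tool --steps '[0.015,0,0,0.0015,0,0.015,0,0,0.003,0,0.015,0,0,0.003,0]'

```text
time: 11.05
position: [0.6131, 0.1959, 0.2635]
tool_rot: [0.658, 0.753, 0.0, 0.0]
ft_force: [0.2, 0.6, -3.1]
grip_width: 0.0262
```

Emit:
servo_tool --steps '[0.015,0,0,0.001,0,0.015,0,0,0.002,0,0.015,0,0,0.002,0]'

```text
time: 11.42
position: [0.613, 0.1958, 0.2606]
tool_rot: [0.658, 0.753, -0.0, -0.0]
ft_force: [-0.2, 0.1, -2.9]
grip_width: 0.0258
```

Emit:
servo_tool --steps '[0.015,0,0,0.0005,0,0.015,0,0,0.001,0,0.015,0,0,0.001,0]'

```text
time: 11.8
position: [0.6131, 0.1958, 0.2599]
tool_rot: [0.658, 0.753, 0.0, -0.0]
ft_force: [-0.2, -0.7, -2.7]
grip_width: 0.0258
```

Emit:
servo_tool --steps '[0.015,0,0,0.001,0,0.015,0,0,0.0015,0,0.015,0,0,0.0015,0]'

```text
time: 12.18
position: [0.6132, 0.1956, 0.2587]
tool_rot: [0.658, 0.753, -0.0, 0.0]
ft_force: [-1.2, -1.8, 4.0]
grip_width: 0.0254
```

Contact now (force rose about 7 N). Opening and lifting.

Emit:
servo_tool --steps '[0.04,0,0,0,0,0.05,0,0,0,0,0.055,0,0,0,0,0.055,0,0,-0.03,0,0.07,0,0,-0.09,0,0.07,0,0,-0.12,0,0.07,0,0,-0.12,0,0.07,0,0,-0.12,0]'

```text
time: 13.18
position: [0.6125, 0.1958, 0.3771]
tool_rot: [0.658, 0.753, -0.001, -0.001]
ft_force: [0.0, 1.0, 0.4]
grip_width: 0.0698
```

Run:
```python
from h import *
go(.6335,.031,.32,1.484)
for n in("wrist","scene","top"):
    c=camera(n); im=c["pixels"]; cv2.imwrite(f"pics/{n}6.png",im)
    import pickle; pickle.dump(c,open(n+"6.pkl","wb"))
```

```text
a0 1.7049 shift [-0.1661 -0.0011  0.0571] turn 0.2209 pos [0.6125 0.1958 0.3771] F [0.  1.  0.4] w 0.0698 t 13.175 q6 0.002
```

View pics/wrist6.png

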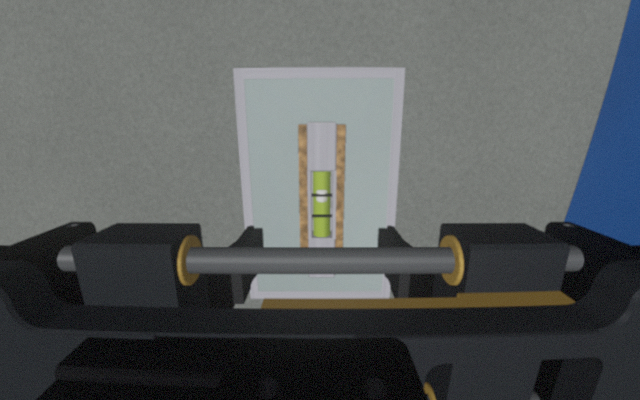

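View pics/scene6.png

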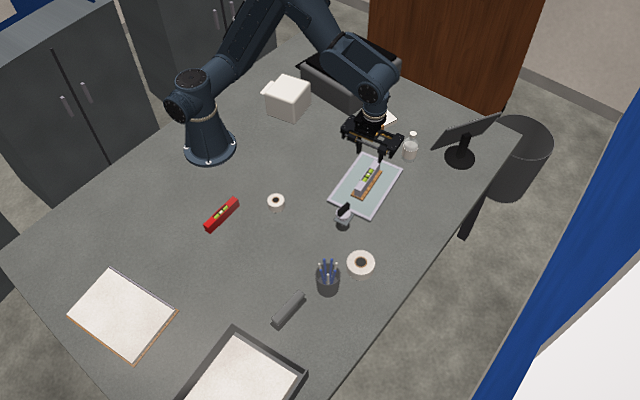

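```bash
cat > bub.py <<'E'
from h import *
def bubble(c,box=(290,150,352,280),z=.101,name=None):
    im=c["pixels"]; x0,y0,x1,y1=box; hsv=cv2.cvtColor(im,cv2.COLOR_BGR2HSV)[y0:y1,x0:x1].astype(int)
    g=(hsv[...,0]>25)&(hsv[...,0]<45)&(hsv[...,1]>110)
    ys,xs=np.nonzero(g); cx=int(np.median(xs)); print("vial cols",xs.min()+x0,xs.max()+x0,"rows",ys.min()+y0,ys.max()+y0)
    for r in range(ys.min()-3,ys.max()+4): 
        w=hsv[r,cx-2:cx+3].mean(0); print(r+y0,w.round(),end=" | ")
    if name: cv2.imwrite(name,cv2.resize(im[y0:y1,x0:x1],None,fx=4,fy=4,interpolation=cv2.INTER_CUBIC))
    return cx+x0
E
python3 - <<'E'
import pickle; from bub import *
c=pickle.load(open("wrist6.pkl","rb")); cx=bubble(c,name="pics/b6.png")
for r in (170,195,216,238): print(r,onz(c,[(cx,r)],.101))
E
```

```text
vial cols 314 329 rows 172 236
169 [121.  11. 170.] | 170 [ 81.   2. 151.] | 171 [ 39.  65. 152.] | 172 [ 37. 123. 168.] | 173 [ 36. 136. 174.] | 174 [ 36. 131. 176.] | 175 [ 36. 133. 175.] | 176 [ 36. 133. 174.] | 177 [ 36. 133. 174.] | 178 [ 36. 133. 175.] | 179 [ 36. 131. 176.] | 180 [ 37. 130. 176.] | 181 [ 36. 133. 175.] | 182 [ 36. 134. 175.] | 183 [ 36. 133. 175.] | 184 [ 36. 133. 176.] | 185 [ 36. 134. 175.] | 186 [ 36. 132. 175.] | 187 [ 36. 134. 175.] | 188 [ 37. 131. 174.] | 189 [ 37.  78. 175.] | 190 [ 39.  18. 187.] | 191 [ 39.   4. 197.] | 192 [ 39.   3. 201.] | 193 [ 30.   3. 190.] | 194 [ 34.   5. 140.] | 195 [42.  4. 90.] | 196 [ 46.   5. 137.] | 197 [ 37.   2. 186.] | 198 [ 40.   3. 198.] | 199 [ 40.   3. 199.] | 200 [ 42.   4. 198.] | 201 [ 37.  14. 191.] | 202 [ 37.  65. 180.] | 203 [ 36. 124. 174.] | 204 [ 37. 135. 176.] | 205 [ 36. 135. 174.] | 206 [ 36. 133. 175.] | 207 [ 36. 135. 175.] | 208 [ 36. 135. 175.] | 209 [ 37. 134. 175.] | 210 [ 36. 135. 174.] | 211 [ 36. 136. 174.] | 212 [ 36. 137. 176.] | 213 [ 37. 137. 169.] | 214 [ 37. 123. 127.] | 215 [39. 60. 75.] | 216 [40. 77. 84.] | 217 [ 37. 122. 138.] | 218 [ 36. 135. 167.] | 219 [ 36. 139. 174.] | 220 [ 36. 137. 174.] | 221 [ 36. 135. 175.] | 222 [ 36. 137. 174.] | 223 [ 36. 138. 174.] | 224 [ 36. 137. 175.] | 225 [ 37. 136. 175.] | 226 [ 36. 136. 174.] | 227 [ 36. 135. 175.] | 228 [ 36. 137. 174.] | 229 [ 36. 139. 174.] | 230 [ 37. 137. 175.] | 231 [ 36. 138. 174.] | 232 [ 36. 137. 175.] | 233 [ 36. 136. 175.] | 234 [ 36. 138. 174.] | 235 [ 37. 137. 176.] | 236 [ 37. 122. 168.] | 237 [ 40.  42. 148.] | 238 [128.   6. 160.] | 239 [125.   9. 170.] | 170 [[0.60901004 0.22697938 0.101     ]]
195 [[0.61213936 0.20411384 0.101     ]]
216 [[0.61487602 0.18412095 0.101     ]]
238 [[0.61786042 0.16232176 0.101     ]]
```

View pics/b6.png

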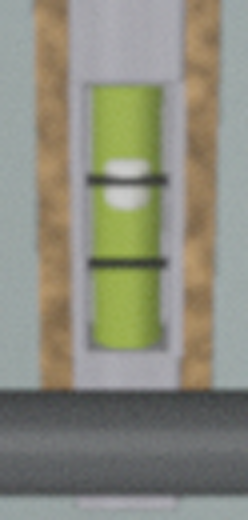

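Emit:
servo_tool --steps '[0.06,-0.166,-0.001,0.03,0.221,0.06,-0.166,-0.001,0.057,0.221,0.06,-0.166,-0.001,0.057,0.221,0.06,-0.166,-0.001,0.057,0.221,0.06,-0.166,-0.001,0.057,0.221,0.06,-0.166,-0.001,0.057,0.221]'

```text
time: 14.08
position: [0.6342, 0.0326, 0.3215]
tool_rot: [0.737, 0.676, 0.0, 0.0]
ft_force: [-0.5, 1.1, 0.2]
grip_width: 0.0602
```

Run:
```python
from h import *
go(.6335,.031,.266,1.484)
c=camera("wrist"); im=c["pixels"]; cv2.imwrite("pics/w7.png",im)
print(proj(c,[[.6335,.031,.108],[.6335,.055,.108]]))
```

```text
a0 1.4855 shift [-0.0017 -0.0006  0.0555] turn 0.0015 pos [0.6342 0.0326 0.3215] F [-0.5  1.1  0.2] w 0.0602 t 14.075 q6 -0.039
[[318.51756003 228.29897841]
 [315.56763012 195.7256828 ]]
```

View pics/w7.png

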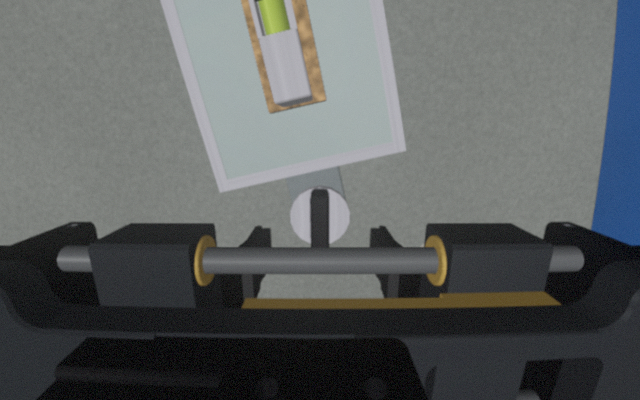

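Run:
```python
from h import *
c=camera("wrist")
print(onz(c,[(319.5,216)],.079),onz(c,[(319.5,188)],.108))
```

```text
[[0.6342738  0.03122063 0.079     ]] [[0.63675274 0.06025273 0.108     ]]
```

Emit:
servo_tool --steps '[0.06,-0.001,-0.0005,0.03,0,0.06,-0.001,-0.0005,0.055,0,0.06,-0.001,-0.0005,0.055,0,0.01,-0.001,-0.0005,0.055,0,0.005,-0.001,-0.0005,0.055,0,0.005,-0.001,-0.0005,0.055,0,0.005,-0.001,-0.0005,0.055,0,0.005,-0.001,-0.0005,0.055,0]' --force 25

```text
time: 15.18
position: [0.6337, 0.0302, 0.2665]
tool_rot: [0.737, 0.676, 0.0, 0.0]
ft_force: [-0.4, -0.4, 0.3]
grip_width: 0.0182
```

Still closing; then turn 1.2 rad clockwise.

Emit:
servo_tool --steps '[0.005,0,0,0,0,0.005,0,0,0,0,0.005,0,0,0,0.15,0.005,0,0,0,0.3,0.005,0,0,0,0.45,0.005,0,0,0,0.6,0.005,0,0,0,0.75,0.005,0,0,0,0.9,0.005,0,0,0,1.05,0.005,0,0,0,1.2,0.005,0,0,0,1.2,0.005,0,0,0,1.2]'

```text
time: 16.68
position: [0.6338, 0.03, 0.2663]
tool_rot: [0.99, 0.142, 0.0, 0.0]
ft_force: [0.3, -1.6, 1.2]
grip_width: 0.0135
```

Run:
```python
from h import *
go(.6335,.031,.34,.28)
c=camera("wrist"); im=c["pixels"]; cv2.imwrite("pics/w8.png",im)
c=camera("scene"); im=c["pixels"]; cv2.imwrite("pics/s8.png",cv2.resize(im[130:250,300:430],None,fx=4,fy=4,interpolation=cv2.INTER_CUBIC))
```

```text
a0 0.2855 shift [ 0.     -0.001  -0.0737] turn 0.0055 pos [0.6338 0.03   0.2663] F [ 0.3 -1.6  1.2] w 0.0135 t 16.675 q6 1.157
```

View pics/s8.png

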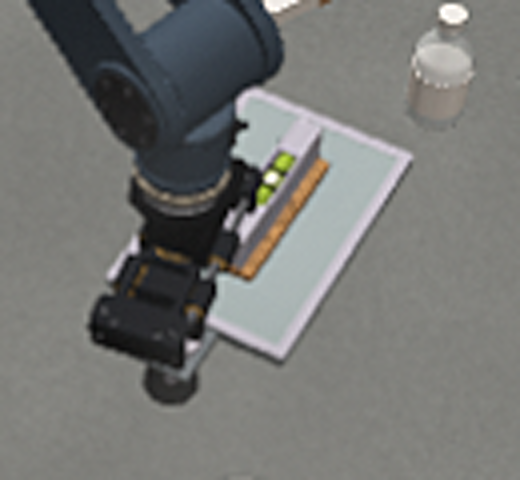

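Emit:
servo_tool --steps '[0.04,0,0,0,0,0.04,0,0,0,0,0.04,0,0,0,0,0.04,0,0,-0.05,0,0.087,0,0,-0.11,0,0.087,-0.024,-0.172,-0.114,0.15,0.087,-0.024,-0.172,-0.114,0.15,0.087,-0.024,-0.172,-0.114,0.15,0.087,-0.024,-0.172,-0.114,0.15,0.087,-0.024,-0.172,-0.114,0.15]'

```text
time: 18.02
position: [0.5626, 0.1885, 0.3803]
tool_rot: [0.998, 0.067, 0.0, 0.0]
ft_force: [0.5, 0.6, 0.2]
grip_width: 0.0855
```

Run:
```python
from h import *; import pickle
go(.613,.1945,.30,.134)
c=camera("wrist"); im=c["pixels"]; cv2.imwrite("pics/w9.png",im); pickle.dump(c,open("w9.pkl","wb"))
print(proj(c,[.613,.1945,.103]))
```

```text
a0 0.1346 shift [0.0507 0.0008 0.0804] turn 0.0006 pos [0.5626 0.1885 0.3803] F [0.5 0.6 0.2] w 0.0855 t 18.025 q6 1.572
[[320.70017012 148.95634568]]
```

View pics/w9.png

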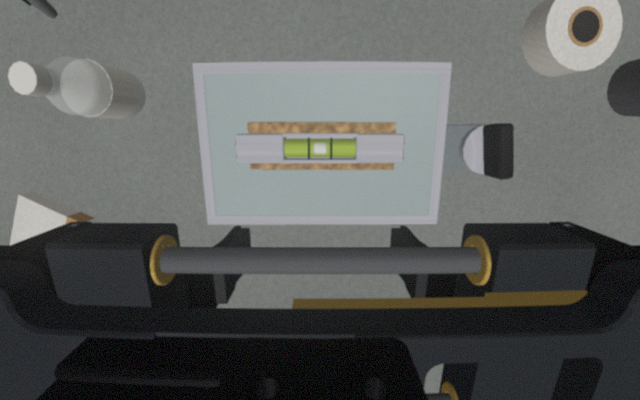

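Run:
```python
from h import *; import pickle
c=pickle.load(open("w9.pkl","rb")); im=c["pixels"]; cv2.imwrite("pics/b9.png",cv2.resize(im[110:185,225:415],None,fx=4,fy=4,interpolation=cv2.INTER_CUBIC))
print(onz(c,[(319.7,148.7),(236.5,149),(403,149)],.105), onz(c,[(308,148.7),(320,148.7),(331,148.7)],.103)[:,:2])
```

```text
[[0.61323017 0.19542662 0.105     ]
 [0.60318963 0.26840001 0.105     ]
 [0.62313243 0.12233939 0.105     ]] [[0.61169977 0.20571454]
 [0.6131389  0.19514709]
 [0.61446483 0.18546111]]
```

View pics/b9.png

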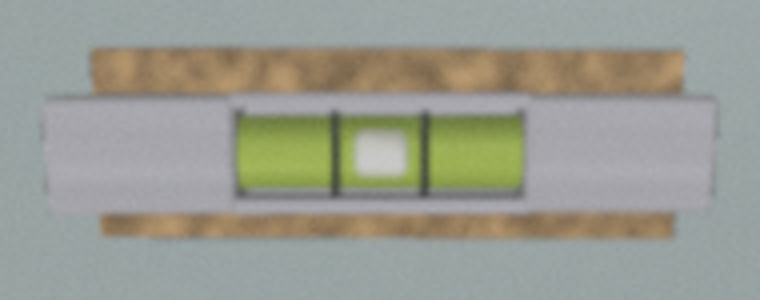

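Emit:
servo_tool --steps '[0.087,0.051,0.001,0,0,0.087,0.051,0.001,0.05,0,0.087,0.051,0.001,0.078,0,0.087,0.051,0.001,0.078,0,0.087,0.051,0.001,0.078,0]'

```text
time: 18.7
position: [0.6142, 0.1935, 0.3032]
tool_rot: [0.998, 0.066, 0.001, -0.0]
ft_force: [0.2, 0.6, -0.3]
grip_width: 0.0872
```

Emit:
servo_tool --steps '[0.087,-0.0005,-0.001,0.006,0,0.087,-0.0005,-0.001,0.012,0,0.087,-0.0005,-0.001,0.012,0]'

```text
time: 19.08
position: [0.6122, 0.1954, 0.2901]
tool_rot: [0.998, 0.067, -0.0, 0.0]
ft_force: [0.6, -0.5, -0.6]
grip_width: 0.0873
```

Emit:
servo_tool --steps '[0.087,0,0,0.001,0,0.087,0,0,0.001,0]'

```text
time: 19.32
position: [0.6125, 0.1954, 0.2893]
tool_rot: [0.998, 0.067, 0.0, -0.0]
ft_force: [0.1, -0.4, 0.1]
grip_width: 0.0873
```

Emit:
servo_tool --steps '[0.087,0,0,0.0007,0,0.087,0,0,0.0007,0]'

```text
time: 19.58
position: [0.6125, 0.1954, 0.2885]
tool_rot: [0.998, 0.067, -0.0, 0.0]
ft_force: [0.1, 0.7, -0.6]
grip_width: 0.0872
```

Emit:
servo_tool --steps '[0.087,0,0,0.0007,0,0.087,0,0,0.0007,0]'

```text
time: 19.82
position: [0.6125, 0.1954, 0.2878]
tool_rot: [0.998, 0.067, -0.0, -0.0]
ft_force: [0.3, 0.9, -0.1]
grip_width: 0.0874
```

Emit:
servo_tool --steps '[0.087,0,0,0.0005,0,0.087,0,0,0.0005,0]'

```text
time: 20.08
position: [0.6125, 0.1953, 0.2876]
tool_rot: [0.998, 0.067, 0.0, 0.0]
ft_force: [-1.1, -0.0, 1.6]
grip_width: 0.0871
```

Emit:
servo_tool --steps '[0.087,0,0,0.0005,0,0.087,0,0,0.0005,0]'

```text
time: 20.32
position: [0.6125, 0.1954, 0.2876]
tool_rot: [0.998, 0.067, 0.0, 0.0]
ft_force: [-1.2, -0.9, 5.7]
grip_width: 0.0873
```

Emit:
servo_tool --steps '[0.087,0,0,0.0004,0,0.087,0,0,0.0008,0,0.087,0,0,0.0008,0]'

```text
time: 20.7
position: [0.6125, 0.1953, 0.2875]
tool_rot: [0.998, 0.067, 0.0, -0.0]
ft_force: [-3.0, -0.0, 8.1]
grip_width: 0.0867
```

Emit:
servo_tool --steps '[0.087,0,0,0,0,0.087,0,0,0,0,0.087,0,0,0,0,0.087,0,0,0,0]'

```text
time: 21.2
position: [0.6125, 0.1953, 0.2875]
tool_rot: [0.998, 0.067, 0.0, 0.0]
ft_force: [-2.5, -0.5, 9.2]
grip_width: 0.087
```

Run:
```python
from h import *
for i in range(3): print(get_obs()["ft_force"].round(1)); c=camera("scene")
cv2.imwrite("pics/s10.png",cv2.resize(c["pixels"][130:250,300:430],None,fx=5,fy=5,interpolation=cv2.INTER_CUBIC))
c=camera("wrist"); cv2.imwrite("pics/w10.png",c["pixels"]); print(get_obs()["ft_force"].round(1),get_obs()["moment"].round(2))
c=camera("top"); cv2.imwrite("pics/t10.png",c["pixels"])
```

```text
[-2.5 -0.5  9.2]
[-2.2  0.3  8.4]
[-2.4 -1.9  8.6]
[-2.7 -0.5  7.1] [ 0.02  0.39 -0.01]
```

View pics/s10.png

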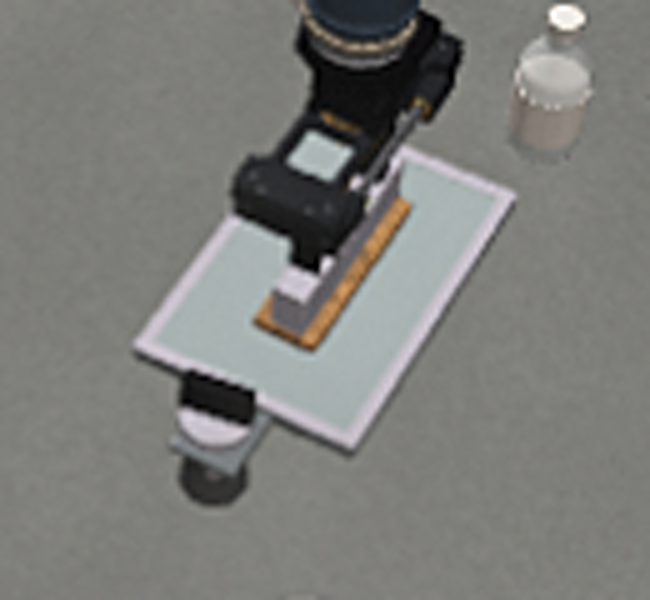

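View pics/w10.png

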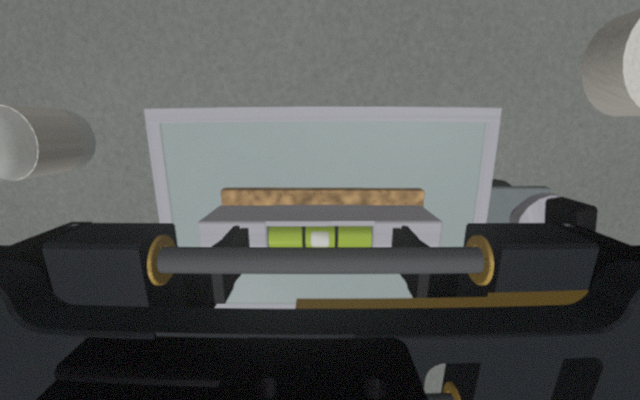

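View pics/t10.png

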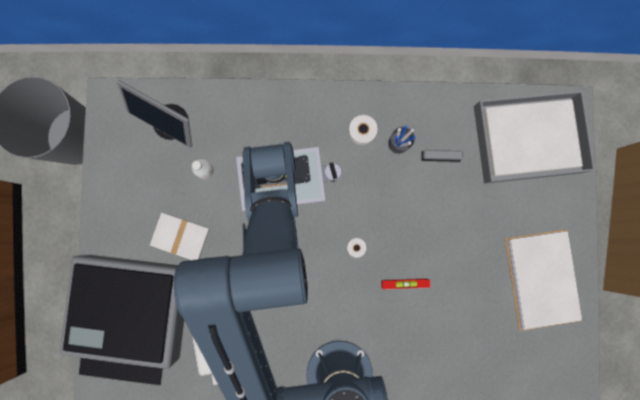

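Both fingers press the level, and the bubble at (320,239) sits between the marks at 304 and 336. Other things are where they were. The push is about 8.5 N, so I raise it slightly.

Emit:
servo_tool --steps '[0.087,0,0,0.0003,0,0.087,0,0,0.0006,0,0.087,0,0,0.0006,0,0.087,0,0,0.0006,0,0.087,0,0,0.0006,0]'

```text
time: 22.08
position: [0.6125, 0.1953, 0.2875]
tool_rot: [0.998, 0.067, 0.0, 0.0]
ft_force: [-1.8, -0.7, 10.1]
grip_width: 0.0869
```

Run:
```python
from h import *
F=[]
for i in range(6): c=camera("wrist"); F.append(get_obs()["ft_force"])
print(np.mean(F,0).round(1)); cv2.imwrite("pics/w11.png",c["pixels"][180:280,180:460])
```

```text
[-3.2 -0.9 11. ]
```

View pics/w11.png

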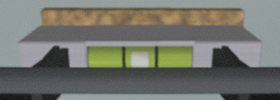

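The push averages 11 N and is steady, and the bubble is still centred between the marks. Handing in.

```bash
python3 -c "
from h import *
print(hand_in()); print(get_obs()['ft_force'])"
```

```text
the job is handed in; nothing more can be done
None
the job is handed in; nothing more can be done
```

The shelf is levelled and the job is handed in at about 22 s of the 72 s allowed, with the arm still pressing on the level. No verdict was reported.

- **Placing:** I laid the cork sheet lengthwise on the middle of the glass, stood the silver level lengthwise on the middle of the sheet, and let go of both. The sheet measured within a few millimetres of the shelf's centre, with the level on top of it and clear of the glass.
- **Levelling:** The bubble stood about 9 mm towards the high end, so I turned the wing knob 1.2 rad clockwise in one grip. Afterwards the bubble was within about 0.5 mm of the middle with the level standing free.
- **Pressing:** I pressed the level with the open fingers on both of its flat ends. The push averaged 11 N, about 13 N on the sheet with the level's own weight. The reading varied by 1 to 2 N, and there was a sideways force of about 3 N.
- **Last look:** Before hand-in the wrist camera still showed the bubble centred between the marks. The top and scene pictures, taken just before the final small increase in push, showed the other things and the red level where they had been.

No check failed or disagreed.

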